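# Hang a dip pail of washed collets on the drain stand

### The arm

A 6-joint arm with a two-finger parallel gripper is mounted at the origin on a cart in front of the work surface, level with it; the furniture and walls round the work are solid. World frame = base frame: x ahead of the robot, y to its left, z up, the work surface at z = 0. Lengths are in m, angles in rad, forces in N, time in s.
With the tool pointing down it reaches from about 0.4 to 0.825 m from the base axis. Payload 7 kg.
Tool frame: the origin (TCP) lies between the finger pads; the fingertips stand 8 mm ahead of it and the grasp point (between the pads) lies 11 mm behind it (arm.finger_overhang is the distance from the TCP to the fingertips, in m); z points along the fingers, y is the line along which they close (so a half turn about z gives the same grasp; the last joint's range is limited). The gripper opens to 88 mm and grips with 3 to 60 N. Pads are 19 mm wide; open, the fingers measure 130 mm over their backs; the gripper's body (78 mm by 193 mm) begins 47 mm behind the grasp point.
Start: joints at [-1.057, 0.359, 0.012, 0, -1.224, -0.288], TCP at [0.151, -0.658, 0.235] pointing down, gripper open.
Joint ranges: [-3.07, 3.07], [-1.43, 2.12], [-1.02, 1.25], [-3.03, 1.67], [-3.05, -0], [-3.03, 3.03]. Speed limits (rad/s): [2.39, 2.39, 3.01, 3.14, 3.14, 3.14].

### API

Orientations are given as [roll, pitch, yaw] about the fixed x, y, z axes, in that order (R = Rz(yaw) Ry(pitch) Rx(roll)).
In Python, from station import arm gives the robot as it stands.
- The arm moves only by the tool move_arm, never from a script. Its argument "rows" is text: rows parted by semicolons, each of 7 numbers parted by spaces: the turn, a rotation vector about the tool's x, y, z in degrees, then the shift along the tool's x, y, z in m, then the finger opening in m, from 0 to 0.0876. A call has 1 to 8 rows; each row shifts and turns the commanded pose from where the row before left it, along the tool's axes as they then stand; what a row does not reach is not made up. A row lasts 1/8 s, in which the tool goes at most 62.5 mm and 10.7 degrees, less where a joint would pass 70% of its speed; a pose out of reach is approached as far as the arm can. A call is refused whole if a number of a shift passes 0.0625 or a number of a turn 10.7, either way. A call with a gripper value outside its range is refused whole. The fingers move at their own pace and stop on an object; "squeeze" is the grip in N (left out, the last holds). Time passes only in rows, so rows that do not move let the fingers close. It gives the time, the measured TCP pose, the force, the opening and the grip force at its end, in the units of the state.
- arm.get_state(): the state, without advancing time (a new reading comes with each control period).
- arm.grab_frame(name): name is "side" or "top"; returns (picture, depth): 420x560x3 uint8, blue, green, red; 420x560 float32, m along the optical axis (not along the pixel's ray), 0 where there is no reading.
- arm.camera_model(name): a dict with "mtx" (3x3 intrinsics, pixels), "camera_from_world" (4x4, takes a point from world to camera coordinates). Camera axes: x right, y down, z forward; pixel columns grow to the right and rows downward; lengths in m; the calibration is good to about 2 mm. A picture is of the moment at which its call begins. camera_model takes no time and is no camera call.
- arm.job_done(): hands the job in; it is judged then, once.
The state is a dict: "t": time; "q": joint angles; "qd": joint speeds; "joint_efforts": joint torques, N m; "eef_pos": TCP position; "ee_rot": TCP orientation; "force": force on the tool from outside, world axes, zero at the start; "moment": the same for the moment, N m; "width": finger opening in m; "gripper_force": force on a finger pad.
Only numpy, scipy, OpenCV 4.12 (cv2) and the standard library are available. Lean on these libraries where they do the work, as an engineer would, in place of code of your own. Each camera call takes 0.05 s, during which the arm holds its last target. There are 200 camera calls.

### The job

The washed collets are still standing in the perforated dip pail, with its wire bail folded down flat. Swing the bail up to upright while the pail stays standing on the worktop, lift the pail by the bail, keeping it upright so that no collet falls out, and hook the bail over both prongs of the drain stand. Let go and leave the pail hanging freely and still over the drip tray, and do not disturb the brush, the oil bottle, the dial height setter and the round tin beside the work.

Things in the scene. Friction and masses are not known exactly. Their poses are not given: they have to be found in the camera images.
- pail: Open round bright-metal pail with dark perforations, 116 mm across (122 mm over the ears, along y), rim 77.5 mm high; about 0.6 kg with the three collets. Origin: centre of its underside, z up. Ears at y = +-57 mm carry the bail; the hinge line runs along y, 81 mm above the underside. With the bail flat, its handle lies on the -x side.
- bail (a joint): Wire bail's hinge, rad: 0 = flat on the rim, to the pail's -x side; 1.571 = upright; 3.14 = flat on the +x side. Swings freely, falls back if let go. The handle's centre is at x = -92*cos(angle), y = 0, z = 81 + 92*sin(angle) mm in the pail's frame. Wire 6 mm thick; legs at y = +-50 mm. Hung, the prongs pass from the front between handle and rim.
- bail_mid (a point): Centre of the bail's handle, a black round sleeve 15 mm thick, 42 mm long, turning freely on the bail's cross wire (along the pail's y axis). Past the sleeve the bare 6 mm wire runs straight to 43 mm either side of this point, then bends into the legs. Flat, it is 81 mm above the worktop, 26 mm clear of the pail's rim.
- stand: Drain stand, fixed: drip tray 220 x 190 x 18 mm (x -100 to +120 mm), 20 mm square post at x = +95 mm, 270 mm high, with a 92 mm wide cross plate (front at x = +76 mm) holding two round 8 mm prongs that point to -x, at y = +-33 mm. Origin: on the worktop under the seat of the prongs, z up; -x is the open front, roughly facing the robot.
- hook_seat (a point): Midway between the prongs, 242 mm above the worktop: where the bail's handle centre lies once its bare wire rests in the dip of both prongs, wire along y. Axes as the stand's. Gap between prongs 58 mm; the sleeve fits in it. Upturned tips 26 mm before the seat (-x), tops 265 mm up: the wire's axis passes over them at 268 mm or more. Behind the seat the prongs rise to 261 mm.
- collet_1: Bright steel spring collet, tapered, 33 mm in diameter and 40 mm tall, 55 g, loose in the pail. Origin at the middle of its lower end.
- collet_2: Bright steel spring collet, tapered, 33 mm in diameter and 40 mm tall, 55 g, loose in the pail. Origin at the middle of its lower end.
- collet_3: Bright steel spring collet, tapered, 33 mm in diameter and 40 mm tall, 55 g, loose in the pail. Origin at the middle of its lower end.
- chip_brush: Chip brush, 165 mm long, lying flat in front of the pail and the stand; bystander.
- oil_bottle: Small oil bottle, 54 mm across, 126 mm tall, at the right of the work; bystander.
- height_setter: Blue dial height setter, 55 x 54 x 64 mm, at the back between pail and stand; bystander.
- layout_tin: Low round blue tin, 66 mm across, 37 mm tall, at the left of the work; bystander.

How it is judged:
On the way, in this order (a step that is already met when the one before it is completed fails the run):
1. the bail stands upright (within about 0.25 rad) while the pail still stands upright on the worktop (value of joint bail between 1.32 and 1.82 rad and height (world z) of pail below 0.012 m and angle between pail's own z axis and vertical below 0.2 rad), for 0.1 s.
2. the pail is lifted at least 40 mm off the worktop, upright, hanging from its bail (height (world z) of pail above 0.04 m and angle between pail's own z axis and vertical below 0.3 rad and value of joint bail between 1.1 and 2.04 rad), for 0.2 s.
At the end, for the whole second after the job is handed in: The bail hangs in both prongs: handle centre 20 mm before to 30 mm behind the seat, 15 mm sideways, 6 below to 18 mm above. The stand carries the pail, over 40 mm up, upright within 0.2 rad, bail at 1.3 to 1.85 rad, under 0.06 m/s, all three collets inside (x of bail_mid in the frame of hook_seat between -0.02 and 0.03 m and y of bail_mid in the frame of hook_seat between -0.015 and 0.015 m and z of bail_mid in the frame of hook_seat between -0.006 and 0.018 m and contact force between pail and stand above 2.5 N and height (world z) of pail above 0.04 m and angle between pail's own z axis and vertical below 0.2 rad and value of joint bail between 1.3 and 1.85 rad and linear speed of pail below 0.06 m/s and horizontal distance between each of collet_1, collet_2, collet_3 and pail below 0.06 m and z of collet_1 in the frame of pail between -0.01 and 0.06 m and z of collet_2 in the frame of pail between -0.01 and 0.06 m and z of collet_3 in the frame of pail between -0.01 and 0.06 m); the robot touches nothing.
It fails at once if the pail is tipped by more than 0.6 rad (34 degrees) (angle between pail's own z axis and vertical above 0.6 rad).
It fails at once if a collet leaves the pail (distance between any of collet_1, collet_2, collet_3 and pail above 0.1 m).
It fails at once if a bystander (brush, oil bottle, height setter, tin) is moved by more than 30 mm (distance of any of chip_brush, oil_bottle, height_setter, layout_tin from where it was at the start of the episode above 0.03 m).
It also fails if it takes over 64 s, if anything falls off the work surface, if the arm or the gripper's body presses on something with over 40 N, if the wrist force passes 120 N, or if a joint passes its speed limit or range.

## Working session

There is one attempt and no reset: what is moved stays moved. The work goes in short steps, Python scripts to look and compute and a tool call to move; the robot and the scene stay as the last step left them, time stands still between calls to the robot, and variables do not carry over. Pictures are saved under pics/ and viewed, at most 12 in all, crops included, and the job is handed in when it is done.

Besides the shell and the picture viewer there is one more tool, called after "Call:" in YAML: its name, and indented under it one key for each argument. move_arm: Moves the arm, as the interface text tells. Its arguments: {"type":"object","properties":{"rows":{"type":"string"},"squeeze":{"type":"number"}},"required":["rows"]}

```bash
mkdir -p pics
cat > h.py <<'E'
import numpy as np, cv2
from station import arm
def cam(n):
    c=arm.camera_model(n); return np.array(c["mtx"]),np.array(c["camera_from_world"])
def px2w(n,u,v,d):
    K,T=cam(n); p=np.linalg.inv(K)@[u,v,1]*d
    return (np.linalg.inv(T)@np.r_[p,1])[:3]
def w2px(n,p):
    K,T=cam(n); q=K@(T@np.r_[p,1])[:3]; return q[:2]/q[2]
def tri(a,b):
    A=[]
    for n,(u,v) in (("side",a),("top",b)):
        K,T=cam(n); P=K@T[:3]; A+=[u*P[2]-P[0],v*P[2]-P[1]]
    V=np.linalg.svd(np.array(A))[2][-1]; return V[:3]/V[3]
E
python3 - <<'E'
from h import *
for n in("side","top"):
    p,d=arm.grab_frame(n); cv2.imwrite(f"pics/{n}0.png",p); np.save(f"{n}d0.npy",d)
    K,T=cam(n); print(n,K.round(1).tolist(),np.linalg.inv(T).round(3).tolist())
print(arm.get_state())
E
```

```text
side [[545.5, 0.0, 278.5], [0.0, 545.5, 206.9], [0.0, 0.0, 1.0]] [[0.872, -0.312, 0.379, -0.157], [-0.49, -0.584, 0.648, -1.249], [0.019, -0.75, -0.661, 1.435], [0.0, 0.0, 0.0, 1.0]]
top [[399.5, 0.0, 277.2], [0.0, 399.5, 210.9], [0.0, 0.0, 1.0]] [[0.011, -0.992, 0.123, 0.41], [-1.0, -0.014, -0.024, -0.008], [0.025, -0.122, -0.992, 1.314], [0.0, 0.0, 0.0, 1.0]]
{'t': 0.1, 'q': array([-1.05688881e+00,  3.59314938e-01,  1.11249274e-02, -2.55182892e-04,
       -1.22406880e+00, -2.88137432e-01]), 'qd': array([ 0.00146395, -0.00041339,  0.00037247,  0.00109828,  0.00049431,
        0.00063141]), 'joint_efforts': array([-2.96135586e-03, -5.84165668e+01,  2.93752956e+01,  7.01543793e+00,
        1.02065282e-02, -5.99371629e-05]), 'eef_pos': array([ 0.15099115, -0.65746444,  0.23371505]), 'ee_rot': array([ 3.14012229e+00, -1.85610416e-04, -2.91590933e+00]), 'force': array([ 0.63679074, -0.0670391 , -0.35931093]), 'moment': array([-0.00212948,  0.03030092, -0.00718724]), 'gripper_force': 0.0, 'width': 0.08760685598415455}
```

View pics/side0.png

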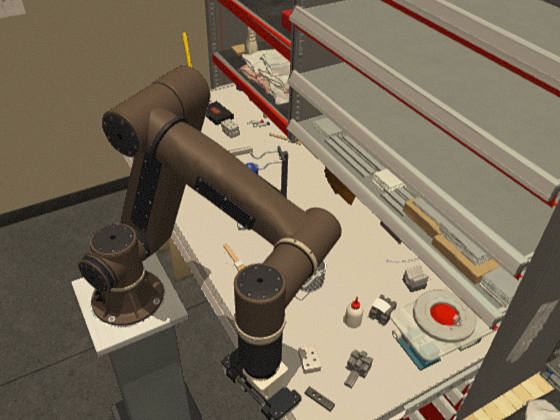

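View pics/top0.png

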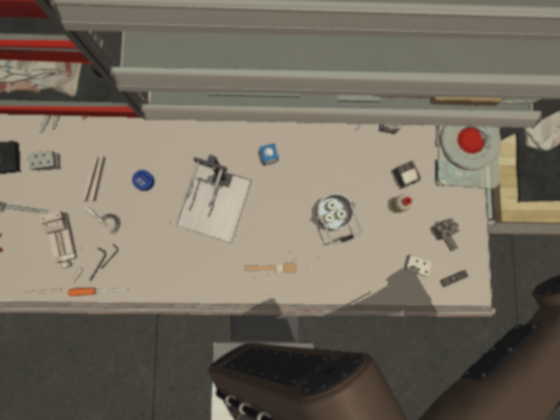

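The side view shows the arm hiding the pail (part of it near (312,280)). The top view shows the pail at (333,212) with its bail handle towards (346,238), the stand at (215,195), the brush at (272,268), the setter at (269,154), the tin at (143,180) and the bottle at (403,203).

Run:
```python
from h import *
p=cv2.imread("pics/top0.png")
a=cv2.resize(p[180:255,295:375],None,fx=5,fy=5,interpolation=cv2.INTER_CUBIC)
b=cv2.resize(p[145:255,170:260],None,fx=4.4,fy=4.4,interpolation=cv2.INTER_CUBIC)
o=np.zeros((484,800,3),np.uint8); o[:375,:400]=a; o[:484,400:796]=b[:484,:396]
cv2.imwrite("pics/c1.png",o)
d=np.load("topd0.npy")
for u,v in [(333,212),(346,238),(403,203),(269,154),(215,165),(225,225),(272,268),(143,180),(300,250),(300,105),(300,80),(300,20)]: print(u,v,px2w("top",u,v,d[v,u]).round(3))
```

```text
333 212 [ 0.571 -0.224  0.006]
346 238 [ 0.48  -0.25   0.088]
403 203 [ 0.594 -0.435  0.074]
269 154 [ 0.75  -0.01   0.058]
215 165 [0.66  0.134 0.268]
225 225 [0.523 0.131 0.005]
272 268 [ 0.385 -0.025  0.011]
143 180 [0.663 0.396 0.035]
300 250 [ 0.444 -0.116 -0.003]
300 105 [ 0.84  -0.094  0.247]
300 80 [ 0.811 -0.076  0.464]
300 20 [ 0.804 -0.057  0.699]
```

View pics/c1.png

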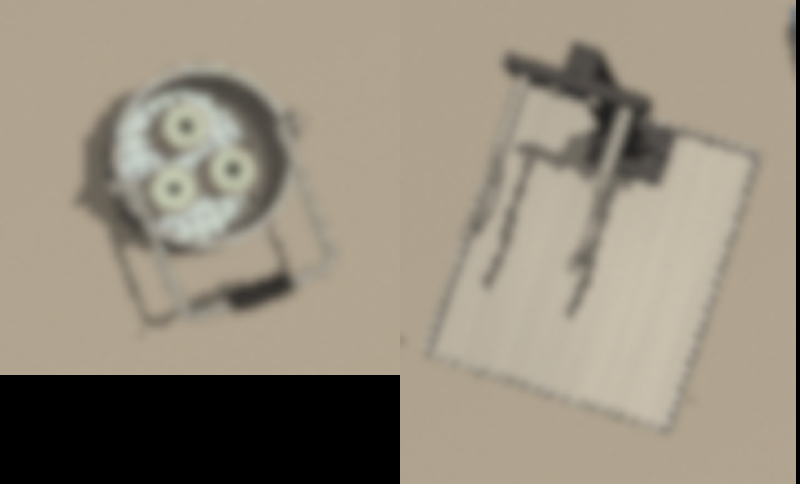

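The crop shows the sleeve at (347,238.4), bail corners at (332,243) and (361,233), and ears near (319,217) and (353,204). The prongs run (197,164)→(187,197) and (221,170)→(211,204.5).

Run:
```python
from h import *
def atz(n,u,v,z):
    a=px2w(n,u,v,.1);b=px2w(n,u,v,1.);return a+(b-a)*(z-a[2])/(b[2]-a[2])
for nm,u,v,z in [("sleeve",347,238.4,.081),("cornL",332,243,.081),("cornR",361,233,.081),("earL",319,217,.081),("earR",353.4,204.4,.081),("rim",336,211,.0775)]: print(nm,atz("top",u,v,z).round(4))
for nm,u,v,z in [("Ltip",187,197.3,.262),("Lroot",197.3,164.3,.261),("Rtip",210.9,204.5,.262),("Rroot",221.1,170,.261)]: print(nm,atz("top",u,v,z).round(4))
for nm,u,v in [("t1",170+33/4.4,145+355/4.4),("t2",170+268/4.4,145+430/4.4),("t3",170+360/4.4,145+155/4.4)]: print(nm,atz("top",u,v,.018).round(4))
for p in [(.54,.16,.265),(.52,.1,.265),(.49,-.25,.081),(.571,-.224,.0775)]: print(w2px("side",p).round())
p=cv2.imread("pics/side0.png")
o=cv2.resize(p[130:250,200:350],None,fx=5,fy=5,interpolation=cv2.INTER_CUBIC); cv2.imwrite("pics/c2.png",o)
```

```text
sleeve [ 0.4796 -0.2549  0.081 ]
cornL [ 0.4648 -0.2082  0.081 ]
cornR [ 0.4969 -0.2988  0.081 ]
earL [ 0.5451 -0.168   0.081 ]
earR [ 0.5863 -0.2762  0.081 ]
rim [ 0.5651 -0.2219  0.0775]
Ltip [0.5731 0.2061 0.262 ]
Lroot [0.6631 0.1823 0.261 ]
Rtip [0.5547 0.1425 0.262 ]
Rroot [0.6486 0.1183 0.261 ]
t1 [0.5176 0.2829 0.018 ]
t2 [0.4646 0.1092 0.018 ]
t3 [0.6709 0.0456 0.018 ]
[249. 162.]
[252. 173.]
[293. 278.]
[310. 264.]
```

View pics/c2.png

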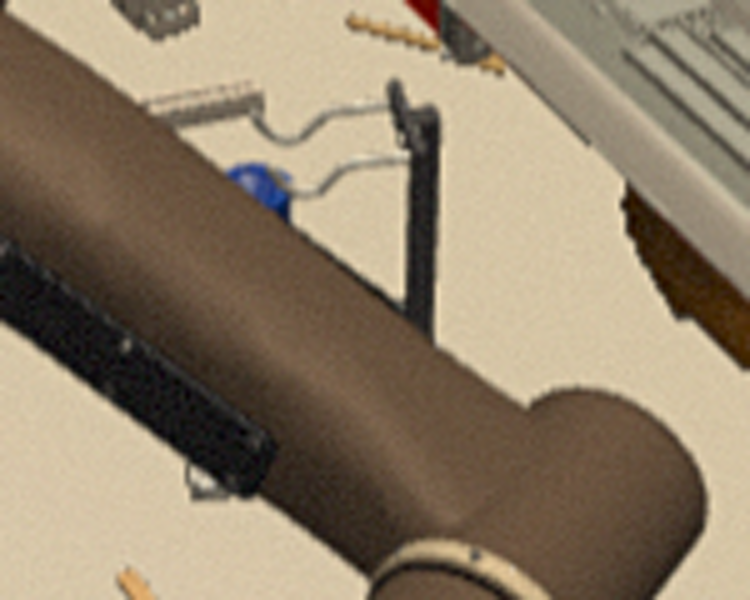

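The side crop shows the far (left) prong's root at (278.4,150.6), its dip at (258.6,157.6) and its tip at (251,151.6). The near prong's root is at (282,161.4) and its dip at (261,168.4).

```bash
cat >> h.py <<'E'
from scipy.spatial.transform import Rotation as Ro
def pail_R(yaw,tilt):  # tool down, closing along object x (yaw deg), leaning forward by tilt
    return Ro.from_euler('xyz',[180,0,yaw-90],degrees=True)*Ro.from_euler('x',tilt,degrees=True)
def plan(pos,R,n,w,p0=None,R0=None):
    s=arm.get_state()
    p=np.array(s["eef_pos"]) if p0 is None else np.array(p0); R_=Ro.from_euler('xyz',s["ee_rot"]) if R0 is None else R0
    rv=(R_.inv()*R).as_rotvec(degrees=True)/n; dp=(np.array(pos)-p)/n; out=[]
    for k in range(n):
        sh=R_.inv().apply(dp); out.append(" ".join(f"{x:.1f}" for x in rv)+" "+" ".join(f"{x:.4f}" for x in sh)+f" {w}"); R_=R_*Ro.from_rotvec(rv,degrees=True)
    for i in range(0,n,8): print("; ".join(out[i:i+8]))
E
python3 - <<'E'
from h import *
print("Lroot",tri((278.4,150.6),(197.3,164.3)).round(4)); print("Rroot",tri((282,161.4),(221.1,170)).round(4)); print("Ltip",tri((251,151.6),(187,197.3)).round(4))
th=np.radians(-16.5);R=np.array([[np.cos(th),-np.sin(th)],[np.sin(th),np.cos(th)]])
o=np.array([.586,.168])
for nm,x,y,z in [("Lseat",0,.033,.238),("Rseat",0,-.033,.238),("Lroot",.076,.033,.261),("Rroot",.076,-.033,.261),("Ltip",-.026,.033,.263),("Rtip",-.026,-.033,.263)]:
    p=np.r_[o+R@[x,y],z]; print(nm,p.round(4),w2px("side",p).round(1),w2px("top",p).round(1))
# pregrasp: sleeve 6mm behind TCP, 40deg, 60mm back
Rt=pail_R(20.5,40); z=Rt.apply([0,0,1]); H=np.array([.4796,-.2549,.081])
print(z, "grasp tcp",H+.006*z,"pre",H-.07*z)
plan(H-.09*z,Rt,14,0.05)
E
```

```text
Lroot [0.669  0.1809 0.2573]
Rroot [0.6512 0.1184 0.2554]
Ltip [0.5711 0.2045 0.2711]
Lseat [0.5954 0.1996 0.238 ] [257.7 157.8] [191.5 190.6]
Rseat [0.5766 0.1364 0.238 ] [261.2 168.5] [214.6 197.8]
Lroot [0.6682 0.1781 0.261 ] [277.9 150.4] [199.  162.5]
Rroot [0.6495 0.1148 0.261 ] [281.9 160.8] [222.4 169.7]
Ltip [0.5704 0.207  0.263 ] [250.7 153.1] [186.5 198.2]
Rtip [0.5517 0.1437 0.263 ] [254.1 163.8] [210.3 205.6]
[ 0.60208128  0.22510897 -0.76604444] grasp tcp [ 0.48321249 -0.25354935  0.07640373] pre [ 0.43745431 -0.27065763  0.13462311]
2.1 -2.4 -6.7 -0.0252 0.0222 0.0060 0.05; 2.1 -2.4 -6.7 -0.0274 0.0194 0.0063 0.05; 2.1 -2.4 -6.7 -0.0292 0.0163 0.0069 0.05; 2.1 -2.4 -6.7 -0.0306 0.0131 0.0076 0.05; 2.1 -2.4 -6.7 -0.0316 0.0098 0.0085 0.05; 2.1 -2.4 -6.7 -0.0321 0.0065 0.0095 0.05; 2.1 -2.4 -6.7 -0.0323 0.0031 0.0107 0.05; 2.1 -2.4 -6.7 -0.0320 -0.0002 0.0120 0.05
2.1 -2.4 -6.7 -0.0312 -0.0034 0.0134 0.05; 2.1 -2.4 -6.7 -0.0300 -0.0065 0.0149 0.05; 2.1 -2.4 -6.7 -0.0285 -0.0093 0.0164 0.05; 2.1 -2.4 -6.7 -0.0265 -0.0118 0.0180 0.05; 2.1 -2.4 -6.7 -0.0242 -0.0141 0.0195 0.05; 2.1 -2.4 -6.7 -0.0216 -0.0160 0.0211 0.05
```

Call:
move_arm:
  rows: "2.1 -2.4 -6.7 -0.025 0.022 0.006 0.035; 2.1 -2.4 -6.7 -0.027 0.019 0.006 0.035; 2.1 -2.4 -6.7 -0.029 0.016 0.007 0.035; 2.1 -2.4 -6.7 -0.031 0.013 0.008 0.035; 2.1 -2.4 -6.7 -0.032 0.010 0.0085 0.035; 2.1 -2.4 -6.7 -0.032 0.0065 0.0095 0.035; 2.1 -2.4 -6.7 -0.032 0.003 0.011 0.035; 2.1 -2.4 -6.7 -0.032 0 0.012 0.035"

```text
t: 1.1
eef_pos: [0.3076, -0.4386, 0.1855]
ee_rot: [-2.738, 0.153, -1.93]
force: [-0.1, 0.0, 0.4]
width: 0.0352
gripper_force: 0.0
```

Call:
move_arm:
  rows: "2.1 -2.4 -6.7 -0.031 -0.003 0.013 0.035; 2.1 -2.4 -6.7 -0.030 -0.0065 0.015 0.035; 2.1 -2.4 -6.7 -0.0285 -0.009 0.016 0.035; 2.1 -2.4 -6.7 -0.0265 -0.012 0.018 0.035; 2.1 -2.4 -6.7 -0.024 -0.014 0.0195 0.035; 2.1 -2.4 -6.7 -0.0215 -0.016 0.021 0.035; 0 0 0 0 0 0 0.035; 0 0 0 0 0 0 0.035"

```text
t: 2.1
eef_pos: [0.4222, -0.2759, 0.1492]
ee_rot: [-2.452, -0.002, -1.205]
force: [-0.2, -1.4, -0.4]
width: 0.0349
gripper_force: 0.0
```

Run:
```python
from h import *
a,_=arm.grab_frame("side"); b,_=arm.grab_frame("top")
o=np.zeros((600,800,3),np.uint8)
o[:600,:400]=cv2.resize(a[210:330,260:340],None,fx=5,fy=5,interpolation=cv2.INTER_CUBIC)
o[:400,400:]=cv2.resize(b[175:255,295:375],None,fx=5,fy=5,interpolation=cv2.INTER_CUBIC)
cv2.imwrite("pics/c3.png",o)
H=np.array([.4796,-.2549,.081]);R=pail_R(20.5,40); plan(H-.09*R.apply([0,0,1]),R,2,0.035)
print(w2px("side",H))
```

```text
0.2 0.1 0.2 0.0002 -0.0014 0.0009 0.035; 0.2 0.1 0.2 0.0002 -0.0014 0.0009 0.035
[291.33730896 279.75863875]
```

View pics/c3.png

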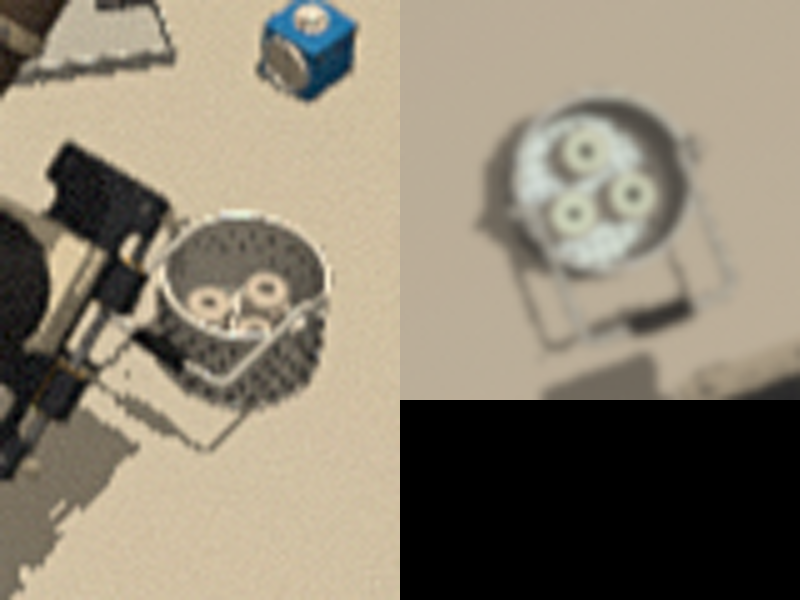

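The enlarged side view shows the sleeve centred near (291.5,280), where the top-view estimate projects it, so its 81 mm height holds. The rim centre is near (309,265).

Call:
move_arm:
  rows: "0.2 0.1 0.2 0 -0.001 0.0245 0.035; 0.2 0.1 0.2 0 -0.001 0.0245 0.035; 0 0 0 0 -0.001 0.0245 0.035; 0 0 0 0 0 0.0245 0.035; 0 0 0 0 0 0 0.035"

```text
t: 2.82
eef_pos: [0.4832, -0.2523, 0.0748]
ee_rot: [-2.445, 0.001, -1.212]
force: [0.8, -0.2, 0.7]
width: 0.0353
gripper_force: 0.0
```

Call:
move_arm:
  rows: "0 0 0 0 0 0 0.012; 0 0 0 0 0 0 0.01; 0 0 0 0 0 0 0.01; 0 0 0 0 0 0 0.01"
  squeeze: 12

```text
t: 3.32
eef_pos: [0.484, -0.253, 0.0771]
ee_rot: [-2.443, -0.003, -1.212]
force: [0.8, 1.0, 7.6]
width: 0.0145
gripper_force: 12.0
```

Run:
```python
from h import *
a,_=arm.grab_frame("side"); b,_=arm.grab_frame("top")
o=np.zeros((600,800,3),np.uint8)
o[:600,:400]=cv2.resize(a[210:330,260:340],None,fx=5,fy=5,interpolation=cv2.INTER_CUBIC)
o[:400,400:]=cv2.resize(b[175:255,295:375],None,fx=5,fy=5,interpolation=cv2.INTER_CUBIC)
cv2.imwrite("pics/c4.png",o)
s=arm.get_state(); print(s["eef_pos"],s["ee_rot"],s["width"],s["gripper_force"],s["force"])
```

```text
[ 0.48396224 -0.25297085  0.0770158 ] [-2.44281146 -0.00255644 -1.21143502] 0.014475583828316341 11.999239325523376 [-0.40166689  1.31444919  6.3234689 ]
```

View pics/c4.png

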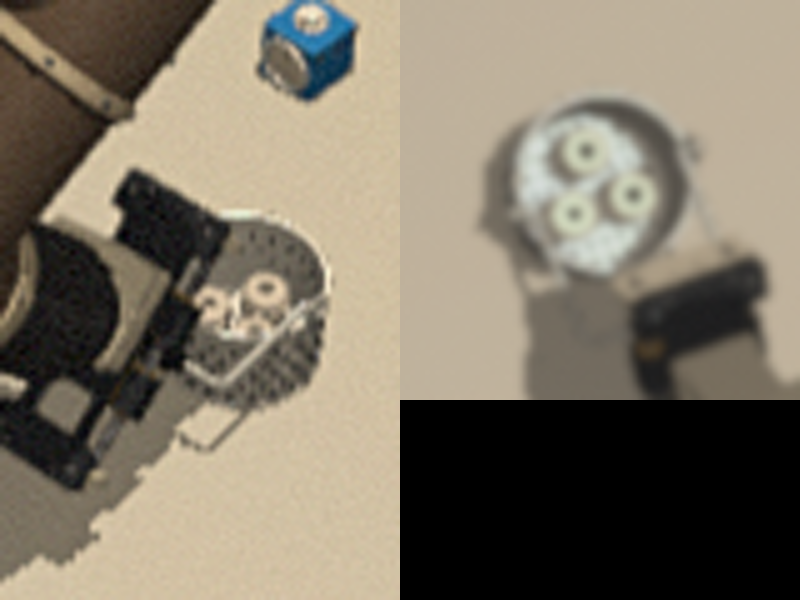

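Gripped: the fingers closed on the sleeve at 14.5 mm and the pail has not moved. Next is the swing arc.

Run:
```python
from h import *
px=np.array([np.cos(np.radians(20.5)),np.sin(np.radians(20.5)),0]); Z=np.array([0,0,1.])
s=arm.get_state(); R0=Ro.from_euler('xyz',s["ee_rot"]); p0=s["eef_pos"]
h0=p0-.006*R0.apply([0,0,1]); hin=h0+.092*px; hin[2]=.081; print(h0,hin,[np.degrees(x) for x in s["ee_rot"]])
n=16; p=p0; R=R0
for k in range(1,n+1):
    a=np.radians(90*k/n); Rn=pail_R(20.5,40-40*k/n)
    t=hin+.092*(-np.cos(a)*px+np.sin(a)*Z)+.006*Rn.apply([0,0,1])
    sh=R.inv().apply(t-p); rv=(R.inv()*Rn).as_rotvec(degrees=True)
    print(rv.round(1),sh.round(4)); p=t;R=Rn
print(p)
```

```text
[ 0.48034495 -0.25431722  0.08160954] [ 0.56651879 -0.22209815  0.081     ] [np.float64(-139.9627866930036), np.float64(-0.14647343532678236), np.float64(-69.41011351781891)]
[-2.5 -0.1  0.2] [ 0.     -0.0055 -0.0062]
[-2.5  0.   0. ] [ 0.     -0.0062 -0.0063]
[-2.5 -0.  -0. ] [-0.     -0.0066 -0.0059]
[-2.5  0.   0. ] [ 0.     -0.0069 -0.0055]
[-2.5  0.   0. ] [ 0.     -0.0072 -0.0051]
[-2.5 -0.   0. ] [-0.     -0.0074 -0.0047]
[-2.5  0.   0. ] [ 0.     -0.0077 -0.0043]
[-2.5 -0.  -0. ] [ 0.     -0.0079 -0.0039]
[-2.5  0.   0. ] [-0.     -0.0081 -0.0034]
[-2.5 -0.  -0. ] [ 0.     -0.0083 -0.003 ]
[-2.5  0.   0. ] [-0.     -0.0084 -0.0025]
[-2.5  0.   0. ] [ 0.     -0.0085 -0.002 ]
[-2.5  0.   0. ] [-0.     -0.0086 -0.0015]
[-2.5 -0.  -0. ] [-0.     -0.0087 -0.001 ]
[-2.5  0.   0. ] [-0.     -0.0088 -0.0005]
[-2.5  0.   0. ] [ 0.     -0.0088 -0.0001]
[ 0.56651879 -0.22209815  0.167     ]
```

Call:
move_arm:
  rows: "-2.5 0 0.2 0 -0.0055 -0.006 0.01; -2.5 0 0 0 -0.006 -0.0065 0.01; -2.5 0 0 0 -0.0065 -0.006 0.01; -2.5 0 0 0 -0.007 -0.0055 0.01; -2.5 0 0 0 -0.007 -0.005 0.01; -2.5 0 0 0 -0.0075 -0.0045 0.01; -2.5 0 0 0 -0.0077 -0.0043 0.01; -2.5 0 0 0 -0.008 -0.004 0.01"
  squeeze: 25

```text
t: 4.42
eef_pos: [0.5054, -0.2444, 0.1394]
ee_rot: [-2.797, 0.001, -1.214]
force: [-7.7, -2.1, 7.7]
width: 0.0143
gripper_force: 25.0
```

Call:
move_arm:
  rows: "-2.5 0 0 0 -0.008 -0.0035 0.01; -2.5 0 0 0 -0.0083 -0.003 0.01; -2.5 0 0 0 -0.0084 -0.0025 0.01; -2.5 0 0 0 -0.0085 -0.002 0.01; -2.5 0 0 0 -0.0086 -0.0015 0.01; -2.5 0 0 0 -0.0087 -0.001 0.01; -2.5 0 0 0 -0.0088 -0.0005 0.01; -2.5 0 0 0 -0.0088 0 0.01"

```text
t: 5.42
eef_pos: [0.5674, -0.2219, 0.1684]
ee_rot: [-3.14, -0.001, -1.213]
force: [-1.5, 5.3, 12.9]
width: 0.014
gripper_force: 25.0
```

Run:
```python
from h import *
a,_=arm.grab_frame("side"); b,_=arm.grab_frame("top")
o=np.zeros((600,800,3),np.uint8)
o[:600,:400]=cv2.resize(a[210:330,260:340],None,fx=5,fy=5,interpolation=cv2.INTER_CUBIC)
o[:400,400:]=cv2.resize(b[175:255,295:375],None,fx=5,fy=5,interpolation=cv2.INTER_CUBIC)
cv2.imwrite("pics/c5.png",o)
s=arm.get_state(); print(s["eef_pos"],np.degrees(s["ee_rot"]),s["width"],s["gripper_force"],s["force"],s["moment"])
```

```text
[ 0.56895776 -0.22144795  0.16833052] [-1.79875906e+02 -1.13405962e-01 -6.94409203e+01] 0.014396283777048725 24.998475909233093 [-1.55374224  6.75519221 18.20464636] [ 2.42308524  0.82735608 -0.03386616]
```

View pics/c5.png

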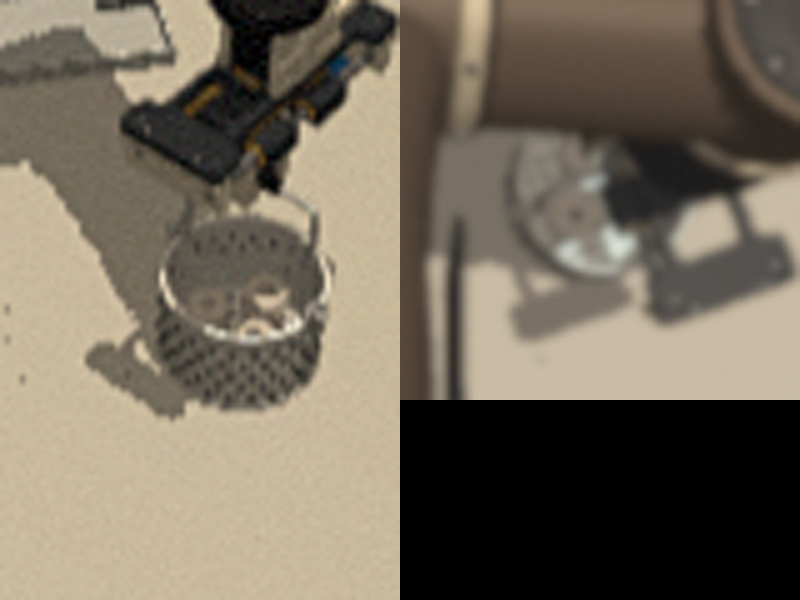

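The bail is upright and the pail is still standing at the same place (rim centre about (309,265)), with the tool pressing down slightly. Ease up a little, then lift.

Call:
move_arm:
  rows: "0 0 0 0 0 -0.001 0.01; 0 0 0 0 0 -0.001 0.01; 0 0 0 0 0 0 0.01; 0 0 0 0 0 0 0.01"
  squeeze: 40

```text
t: 6.02
eef_pos: [0.5662, -0.2219, 0.1684]
ee_rot: [-3.141, 0.0, -1.214]
force: [-0.8, 2.4, 7.3]
width: 0.014
gripper_force: 40.0
```

Call:
move_arm:
  rows: "0 0 0 0 0 -0.002 0.01; 0 0 0 0 0 -0.003 0.01; 0 0 0 0 0 -0.005 0.01; 0 0 0 0 0 -0.008 0.01; 0 0 0 0 0 -0.008 0.01; 0 0 0 0 0 -0.008 0.01; 0 0 0 0 0 -0.008 0.01; 0 0 0 0 0 -0.008 0.01"

```text
t: 7.02
eef_pos: [0.566, -0.2219, 0.2182]
ee_rot: [3.141, 0.001, -1.214]
force: [0.0, -0.2, -7.2]
width: 0.0137
gripper_force: 40.0
```

Call:
move_arm:
  rows: "0 0 0 0 0 -0.01 0.01; 0 0 0 0 0 -0.01 0.01; 0 0 0 0 0 -0.01 0.01; 0 0 0 0 0 -0.01 0.01; 0 0 0 0 0 -0.01 0.01; 0 0 0 0 0 -0.01 0.01; 0 0 0 0 0 -0.005 0.01; 0 0 0 0 0 0 0.01"

```text
t: 8.02
eef_pos: [0.5662, -0.222, 0.2829]
ee_rot: [3.141, 0.001, -1.214]
force: [-0.0, -0.7, -6.5]
width: 0.0138
gripper_force: 40.0
```

Run:
```python
from h import *
a,d=arm.grab_frame("side")
cv2.imwrite("pics/c6.png",cv2.resize(a[160:320,220:400],None,fx=3.5,fy=3.5,interpolation=cv2.INTER_CUBIC))
s=arm.get_state(); print(s["eef_pos"],np.degrees(s["ee_rot"]),s["width"],s["gripper_force"],s["force"],s["moment"])
th=np.radians(-16.5);sx=np.array([np.cos(th),np.sin(th),0]); S=np.array([.586,.168,.242])
tgt=S-.085*sx; tgt[2]=.276
plan(tgt,pail_R(-16.5,0),32,0.01)
```

```text
[ 0.5659755  -0.22193364  0.28238578] [ 1.79955103e+02  7.59167537e-02 -6.95718462e+01] 0.013373657555884533 39.993444085121155 [-0.39788312  0.81067708 -7.69610347] [-0.00400485  0.15128512 -0.0010605 ]
0.0 0.0 1.2 -0.0128 -0.0027 0.0002 0.01; 0.0 0.0 1.2 -0.0128 -0.0025 0.0002 0.01; 0.0 0.0 1.2 -0.0129 -0.0022 0.0002 0.01; 0.0 0.0 1.2 -0.0129 -0.0019 0.0002 0.01; 0.0 0.0 1.2 -0.0130 -0.0017 0.0002 0.01; 0.0 0.0 1.2 -0.0130 -0.0014 0.0002 0.01; 0.0 0.0 1.2 -0.0130 -0.0012 0.0002 0.01; 0.0 0.0 1.2 -0.0131 -0.0009 0.0002 0.01
0.0 0.0 1.2 -0.0131 -0.0006 0.0002 0.01; 0.0 0.0 1.2 -0.0131 -0.0004 0.0002 0.01; 0.0 0.0 1.2 -0.0131 -0.0001 0.0002 0.01; 0.0 0.0 1.2 -0.0131 0.0002 0.0002 0.01; 0.0 0.0 1.2 -0.0131 0.0004 0.0002 0.01; 0.0 0.0 1.2 -0.0131 0.0007 0.0002 0.01; 0.0 0.0 1.2 -0.0130 0.0010 0.0002 0.01; 0.0 0.0 1.2 -0.0130 0.0012 0.0002 0.01
0.0 0.0 1.2 -0.0130 0.0015 0.0002 0.01; 0.0 0.0 1.2 -0.0130 0.0017 0.0002 0.01; 0.0 0.0 1.2 -0.0129 0.0020 0.0002 0.01; 0.0 0.0 1.2 -0.0129 0.0023 0.0002 0.01; 0.0 0.0 1.2 -0.0128 0.0025 0.0002 0.01; 0.0 0.0 1.2 -0.0128 0.0028 0.0002 0.01; 0.0 0.0 1.2 -0.0127 0.0030 0.0002 0.01; 0.0 0.0 1.2 -0.0127 0.0033 0.0002 0.01
0.0 0.0 1.2 -0.0126 0.0035 0.0002 0.01; 0.0 0.0 1.2 -0.0125 0.0038 0.0002 0.01; 0.0 0.0 1.2 -0.0124 0.0040 0.0002 0.01; 0.0 0.0 1.2 -0.0124 0.0043 0.0002 0.01; 0.0 0.0 1.2 -0.0123 0.0045 0.0002 0.01; 0.0 0.0 1.2 -0.0122 0.0048 0.0002 0.01; 0.0 0.0 1.2 -0.0121 0.0050 0.0002 0.01; 0.0 0.0 1.2 -0.0120 0.0053 0.0002 0.01
```

View pics/c6.png

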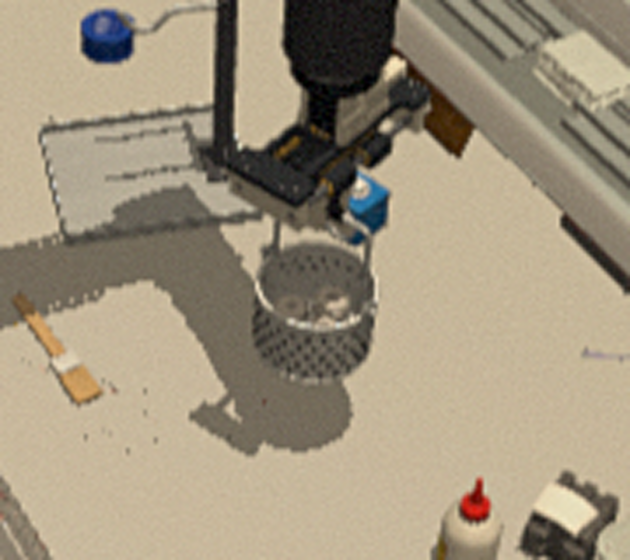

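The pail hangs upright with the collets inside; brush, bottle and setter are undisturbed. Next: move to a point well in front of the prongs.

Run:
```python
from h import *
th=np.radians(-16.5);sx=np.array([np.cos(th),np.sin(th),0]); S=np.array([.586,.168,.242])
tgt=S-.11*sx; tgt[2]=.280
print(tgt); plan(tgt,pail_R(-16.5,0),32,0.01)
```

```text
[0.48052983 0.19924169 0.28      ]
0.0 0.0 1.2 -0.0133 -0.0021 0.0001 0.01; 0.0 0.0 1.2 -0.0133 -0.0018 0.0001 0.01; 0.0 0.0 1.2 -0.0133 -0.0016 0.0001 0.01; 0.0 0.0 1.2 -0.0134 -0.0013 0.0001 0.01; 0.0 0.0 1.2 -0.0134 -0.0010 0.0001 0.01; 0.0 0.0 1.2 -0.0134 -0.0007 0.0001 0.01; 0.0 0.0 1.2 -0.0134 -0.0005 0.0001 0.01; 0.0 0.0 1.2 -0.0134 -0.0002 0.0001 0.01
0.0 0.0 1.2 -0.0134 0.0001 0.0001 0.01; 0.0 0.0 1.2 -0.0134 0.0003 0.0001 0.01; 0.0 0.0 1.2 -0.0134 0.0006 0.0001 0.01; 0.0 0.0 1.2 -0.0134 0.0009 0.0001 0.01; 0.0 0.0 1.2 -0.0134 0.0011 0.0001 0.01; 0.0 0.0 1.2 -0.0134 0.0014 0.0001 0.01; 0.0 0.0 1.2 -0.0133 0.0017 0.0001 0.01; 0.0 0.0 1.2 -0.0133 0.0020 0.0001 0.01
0.0 0.0 1.2 -0.0132 0.0022 0.0001 0.01; 0.0 0.0 1.2 -0.0132 0.0025 0.0001 0.01; 0.0 0.0 1.2 -0.0131 0.0027 0.0001 0.01; 0.0 0.0 1.2 -0.0131 0.0030 0.0001 0.01; 0.0 0.0 1.2 -0.0130 0.0033 0.0001 0.01; 0.0 0.0 1.2 -0.0130 0.0035 0.0001 0.01; 0.0 0.0 1.2 -0.0129 0.0038 0.0001 0.01; 0.0 0.0 1.2 -0.0128 0.0041 0.0001 0.01
0.0 0.0 1.2 -0.0127 0.0043 0.0001 0.01; 0.0 0.0 1.2 -0.0126 0.0046 0.0001 0.01; 0.0 0.0 1.2 -0.0125 0.0048 0.0001 0.01; 0.0 0.0 1.2 -0.0124 0.0051 0.0001 0.01; 0.0 0.0 1.2 -0.0123 0.0053 0.0001 0.01; 0.0 0.0 1.2 -0.0122 0.0056 0.0001 0.01; 0.0 0.0 1.2 -0.0121 0.0058 0.0001 0.01; 0.0 0.0 1.2 -0.0120 0.0061 0.0001 0.01
```

Call:
move_arm:
  rows: "0 0 1.2 -0.007 -0.002 0 0.01; 0 0 1.2 -0.011 -0.002 0 0.01; 0 0 1.2 -0.0135 -0.0015 0 0.01; 0 0 1.2 -0.0135 -0.0015 0 0.01; 0 0 1.2 -0.0135 -0.001 0 0.01; 0 0 1.2 -0.0135 -0.0005 0 0.01; 0 0 1.2 -0.0135 -0.0005 0 0.01; 0 0 1.2 -0.0135 0 0 0.01"

```text
t: 9.07
eef_pos: [0.5471, -0.1233, 0.2823]
ee_rot: [3.14, 0.001, -1.383]
force: [-0.1, 0.1, -7.0]
width: 0.0138
gripper_force: 40.0
```

Call:
move_arm:
  rows: "0 0 1.2 -0.0135 0 0 0.01; 0 0 1.2 -0.0135 0.0005 0 0.01; 0 0 1.2 -0.0135 0.0005 0 0.01; 0 0 1.2 -0.0135 0.001 0 0.01; 0 0 1.2 -0.0135 0.001 0 0.01; 0 0 1.2 -0.0135 0.0015 0 0.01; 0 0 1.2 -0.0135 0.0015 0 0.01; 0 0 1.2 -0.0135 0.002 0 0.01"

```text
t: 10.07
eef_pos: [0.5267, -0.0169, 0.2825]
ee_rot: [3.14, 0.001, -1.551]
force: [0.7, -0.3, -6.3]
width: 0.0139
gripper_force: 40.0
```

Call:
move_arm:
  rows: "0 0 1.2 -0.013 0.002 0 0.01; 0 0 1.2 -0.013 0.0025 0 0.01; 0 0 1.2 -0.013 0.003 0 0.01; 0 0 1.2 -0.013 0.003 0 0.01; 0 0 1.2 -0.013 0.0035 0 0.01; 0 0 1.2 -0.013 0.0035 0 0.01; 0 0 1.2 -0.013 0.004 0 0.01; 0 0 1.2 -0.013 0.004 0 0.01"

```text
t: 11.08
eef_pos: [0.5065, 0.0883, 0.2826]
ee_rot: [3.14, 0.001, -1.718]
force: [0.7, -0.4, -7.1]
width: 0.0138
gripper_force: 40.0
```

Call:
move_arm:
  rows: "0 0 1.2 -0.013 0.0045 0 0.01; 0 0 1.2 -0.013 0.0045 0 0.01; 0 0 1.2 -0.0125 0.005 0 0.01; 0 0 1.2 -0.0125 0.005 0 0.01; 0 0 1.2 -0.012 0.0055 0 0.01; 0 0 0.4 -0.010 0.0055 0 0.01; 0 0 0 -0.006 0.005 0 0.01; 0 0 0 0 0 0 0.01"

```text
t: 12.08
eef_pos: [0.4883, 0.1727, 0.2829]
ee_rot: [3.14, 0.001, -1.828]
force: [-0.9, -0.3, -6.4]
width: 0.014
gripper_force: 40.0
```

Run:
```python
from h import *
a,d=arm.grab_frame("side"); b,_=arm.grab_frame("top")
o=np.zeros((560,800,3),np.uint8)
o[:,:450]=cv2.resize(a[130:242,200:290],None,fx=5,fy=5,interpolation=cv2.INTER_CUBIC)
o[:,450:]=cv2.resize(b[140:252,175:245],None,fx=5,fy=5,interpolation=cv2.INTER_CUBIC)
cv2.imwrite("pics/c7.png",o)
s=arm.get_state(); print(s["t"],s["eef_pos"],np.degrees(s["ee_rot"]),s["width"],s["force"])
th=np.radians(-16.5);sx=np.array([np.cos(th),np.sin(th),0]); S=np.array([.586,.168,.242])
tgt=S-.11*sx; tgt[2]=.28; plan(tgt,pail_R(-16.5,0),2,0.01)
```

```text
12.175 [0.48843895 0.17209362 0.28290198] [ 1.79920907e+02  1.36190345e-02 -1.04752731e+02] 0.013799668351214746 [ 0.10977285 -0.73960131 -6.7356536 ]
0.0 0.0 0.9 -0.0121 0.0073 0.0015 0.01; 0.0 0.0 0.9 -0.0120 0.0075 0.0015 0.01
```

View pics/c7.png

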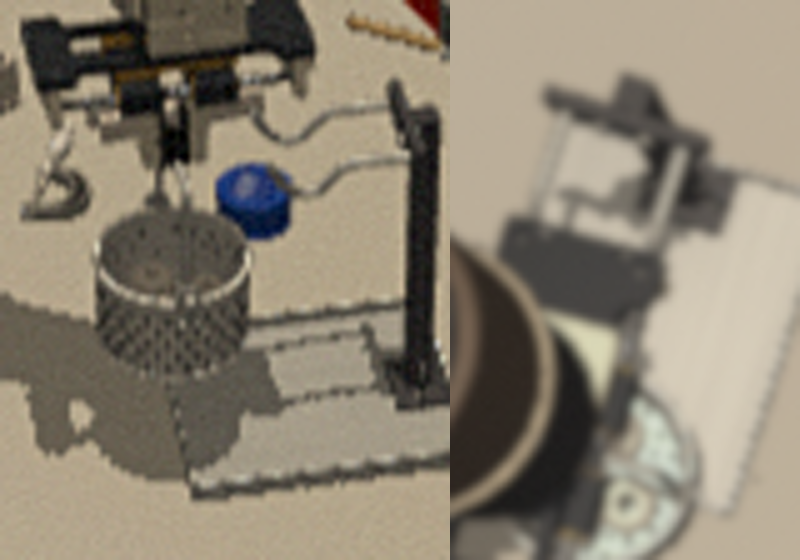

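The side view shows the bail held in the gripper with the pail upright, left of the prong tips at (251,151.6) and (255.6,164.4). Both prongs lie within about 1.5 px of my stand model in both views. Align first, then go in.

Call:
move_arm:
  rows: "0 0 0.9 -0.012 0.0075 0.001 0.01; 0 0 0.9 -0.012 0.0075 0.001 0.01; 0 0 0 0 0 0 0.01; 0 0 0 0 0 0 0.01; 0 0 0 0 0 0 0.01"

```text
t: 12.8
eef_pos: [0.4805, 0.1989, 0.2809]
ee_rot: [3.14, 0.0, -1.86]
force: [-0.4, -0.5, -6.8]
width: 0.0139
gripper_force: 40.0
```

Run:
```python
from h import *
th=np.radians(-16.5);sx=np.array([np.cos(th),np.sin(th),0]); S=np.array([.586,.168,.242])
tgt=S+.0*sx; tgt[2]=.28; plan(tgt,pail_R(-16.5,0),14,0.01)
```

```text
0.0 0.0 -0.0 -0.0000 -0.0079 0.0001 0.01; 0.0 0.0 -0.0 -0.0000 -0.0079 0.0001 0.01; 0.0 0.0 -0.0 -0.0000 -0.0079 0.0001 0.01; 0.0 0.0 -0.0 -0.0000 -0.0079 0.0001 0.01; 0.0 0.0 -0.0 -0.0000 -0.0079 0.0001 0.01; 0.0 0.0 -0.0 -0.0000 -0.0079 0.0001 0.01; 0.0 0.0 -0.0 -0.0000 -0.0079 0.0001 0.01; 0.0 0.0 -0.0 -0.0000 -0.0079 0.0001 0.01
0.0 0.0 -0.0 -0.0000 -0.0079 0.0001 0.01; 0.0 0.0 -0.0 -0.0000 -0.0079 0.0001 0.01; 0.0 0.0 -0.0 -0.0000 -0.0079 0.0001 0.01; 0.0 0.0 -0.0 -0.0000 -0.0079 0.0001 0.01; 0.0 0.0 -0.0 -0.0000 -0.0079 0.0001 0.01; 0.0 0.0 -0.0 -0.0000 -0.0079 0.0001 0.01
```

Call:
move_arm:
  rows: "0 0 0 0 -0.003 0 0.01; 0 0 0 0 -0.005 0 0.01; 0 0 0 0 -0.007 0 0.01; 0 0 0 0 -0.008 0 0.01; 0 0 0 0 -0.008 0 0.01; 0 0 0 0 -0.008 0 0.01; 0 0 0 0 -0.008 0 0.01; 0 0 0 0 -0.008 0 0.01"

```text
t: 13.8
eef_pos: [0.5337, 0.1835, 0.2808]
ee_rot: [3.14, 0.0, -1.86]
force: [-0.1, 1.2, -7.0]
width: 0.0138
gripper_force: 40.0
```

Call:
move_arm:
  rows: "0 0 0 0 -0.008 0 0.01; 0 0 0 0 -0.008 0 0.01; 0 0 0 0 -0.008 0 0.01; 0 0 0 0 -0.008 0 0.01; 0 0 0 0 -0.008 0 0.01; 0 0 0 0 -0.007 0 0.01; 0 0 0 0 -0.005 0 0.01; 0 0 0 0 -0.003 0 0.01"

```text
t: 14.8
eef_pos: [0.5862, 0.1679, 0.2808]
ee_rot: [3.14, 0.0, -1.86]
force: [0.2, -0.1, -8.1]
width: 0.0137
gripper_force: 40.0
```

Call:
move_arm:
  rows: "0 0 0 0 0 0 0.01; 0 0 0 0 0 0 0.01; 0 0 0 0 0 0.005 0.01; 0 0 0 0 0 0.006 0.01; 0 0 0 0 0 0.006 0.01; 0 0 0 0 0 0.005 0.01; 0 0 0 0 0 0.003 0.01; 0 0 0 0 0 0 0.01"

```text
t: 15.8
eef_pos: [0.5858, 0.168, 0.2556]
ee_rot: [3.14, 0.0, -1.86]
force: [0.7, -0.3, -5.7]
width: 0.014
gripper_force: 40.0
```

Run:
```python
from h import *
a,d=arm.grab_frame("side")
cv2.imwrite("pics/c8.png",cv2.resize(a[125:245,200:300],None,fx=5,fy=5,interpolation=cv2.INTER_CUBIC))
s=arm.get_state(); print(s["t"],s["eef_pos"],np.degrees(s["ee_rot"]),s["width"],s["force"])
th=np.radians(-16.5);sx=np.array([np.cos(th),np.sin(th),0]); S=np.array([.586,.168,.242])
print("dx",(s["eef_pos"]-S)@sx,"dy",(s["eef_pos"]-S)@[-sx[1],sx[0],0])
```

```text
15.85 [0.58587377 0.16801519 0.25581175] [ 1.79927864e+02  2.15538285e-02 -1.06569620e+02] 0.013801397583039911 [ 0.26609677  0.61095262 -7.55345667]
dx -0.00012534790841435233 dy -2.1284444607780898e-05
```

View pics/c8.png

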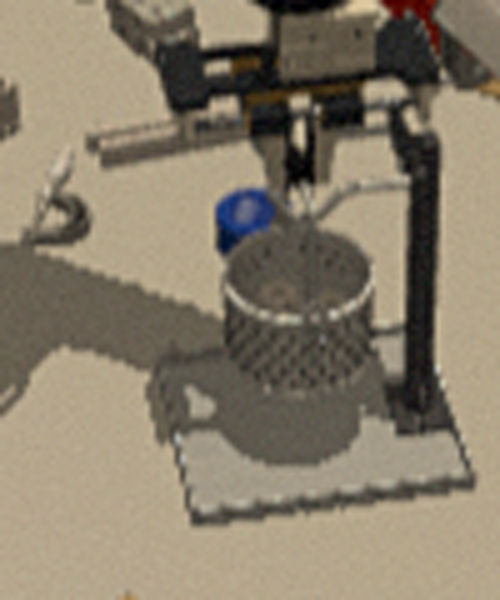

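The near end of the bail wire, at crop (303,190), stands right over the near prong's dip, and the pail is clear of the post. Lower until the prongs take the weight.

Call:
move_arm:
  rows: "0 0 0 0 0 0.003 0.01; 0 0 0 0 0 0.003 0.01; 0 0 0 0 0 0.003 0.01; 0 0 0 0 0 0.002 0.01; 0 0 0 0 0 0.002 0.01; 0 0 0 0 0 0 0.01"

```text
t: 16.6
eef_pos: [0.5858, 0.168, 0.2426]
ee_rot: [3.14, 0.0, -1.86]
force: [-0.0, -0.2, -6.2]
width: 0.0138
gripper_force: 40.0
```

Call:
move_arm:
  rows: "0 0 0 0 0 0.002 0.01; 0 0 0 0 0 0.0015 0.01; 0 0 0 0 0 0.0015 0.01; 0 0 0 0 0 0 0.01; 0 0 0 0 0 0 0.01"

```text
t: 17.23
eef_pos: [0.586, 0.168, 0.2379]
ee_rot: [3.141, 0.001, -1.86]
force: [-0.2, -0.4, -7.0]
width: 0.0138
gripper_force: 40.0
```

Call:
move_arm:
  rows: "0 0 0 0 0 0.001 0.01; 0 0 0 0 0 0.001 0.01; 0 0 0 0 0 0 0.01; 0 0 0 0 0 0 0.01"

```text
t: 17.73
eef_pos: [0.5863, 0.168, 0.2371]
ee_rot: [-3.141, 0.001, -1.86]
force: [-3.1, -0.4, 6.9]
width: 0.0135
gripper_force: 40.0
```

Call:
move_arm:
  rows: "0 0 0 0 0 0.001 0.01; 0 0 0 0 0 0 0.01; 0 0 0 0 0 0 0.01"

```text
t: 18.1
eef_pos: [0.5863, 0.1681, 0.237]
ee_rot: [-3.141, 0.002, -1.859]
force: [-5.4, -0.8, 10.3]
width: 0.0134
gripper_force: 40.0
```

The stand carries it now. Ease off and open slowly.

Call:
move_arm:
  rows: "0 0 0 0 0 -0.001 0.01; 0 0 0 0 0 -0.001 0.01; 0 0 0 0 0 0 0.014; 0 0 0 0 0 0 0.018; 0 0 0 0 0 0 0.024; 0 0 0 0 0 0 0.03; 0 0 0 0 0 0 0.036; 0 0 0 0 0 0 0.036"
  squeeze: 10

```text
t: 19.1
eef_pos: [0.5858, 0.1681, 0.2368]
ee_rot: [3.14, 0.001, -1.86]
force: [0.4, 0.3, 0.2]
width: 0.0356
gripper_force: 0.0
```

Call:
move_arm:
  rows: "0 0 0 0 0 0 0.036; 0 0 0 0 0 -0.004 0.036; 0 0 0 0 0 -0.008 0.036; 0 0 0 0 0 -0.012 0.036; 0 0 0 0 0 -0.015 0.036; 0 0 0 0 0 -0.02 0.036; 0 0 0 0 0 -0.02 0.036; 0 0 0 0 0 -0.02 0.036"

```text
t: 20.1
eef_pos: [0.586, 0.1679, 0.3377]
ee_rot: [3.141, 0.001, -1.86]
force: [-0.9, -0.1, -0.4]
width: 0.0362
gripper_force: 0.0
```

Call:
move_arm:
  rows: "0 0 0 0 0.02 -0.01 0.036; 0 0 0 0 0.03 0 0.036; 0 0 0 0 0.04 0 0.036; 0 0 0 0 0.04 0 0.036; 0 0 0 0 0.02 0 0.036; 0 0 0 0 0 0 0.036; 0 0 0 0 0 0 0.036; 0 0 0 0 0 0 0.036"

```text
t: 21.1
eef_pos: [0.4425, 0.2106, 0.3459]
ee_rot: [3.14, 0.0, -1.861]
force: [-1.0, 1.3, -0.6]
width: 0.0358
gripper_force: 0.0
```

Run:
```python
from h import *
a,d=arm.grab_frame("side"); b,e=arm.grab_frame("top")
o=np.zeros((600,800,3),np.uint8)
o[:,:500]=cv2.resize(a[125:245,200:300],None,fx=5,fy=5,interpolation=cv2.INTER_CUBIC)
o[:,500:]=cv2.resize(b[145:265,180:240],None,fx=5,fy=5,interpolation=cv2.INTER_CUBIC)
cv2.imwrite("pics/c9.png",o)
s=arm.get_state(); print(s["t"],s["eef_pos"],s["force"])
```

```text
21.2 [0.44256476 0.21050248 0.34566257] [ 1.23762566 -0.31341792 -0.50286176]
```

View pics/c9.png

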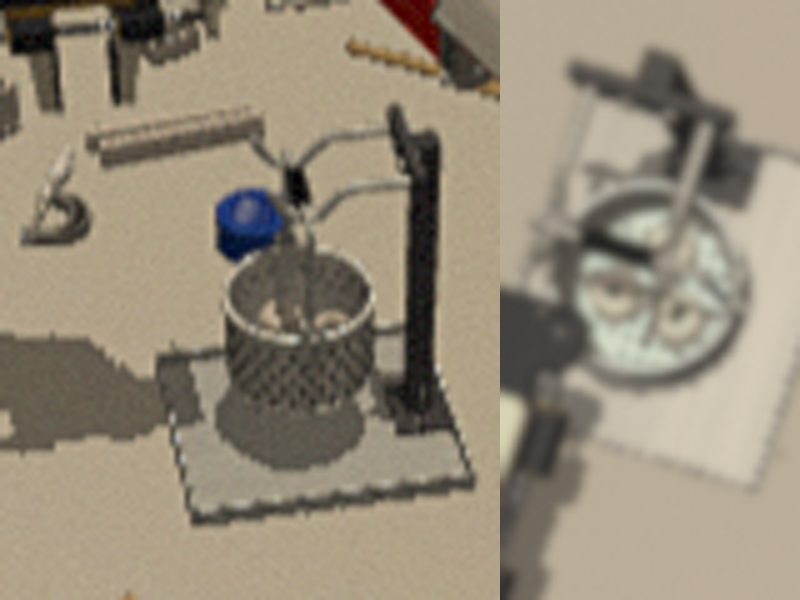

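The pail hangs upright from both prongs (sleeve at crop (295,180), in the dips), all three collets inside and the gripper clear. Let any swing die out, then check stillness.

Call:
move_arm:
  rows: "0 0 0 0 0 0 0.036; 0 0 0 0 0 0 0.036; 0 0 0 0 0 0 0.036; 0 0 0 0 0 0 0.036; 0 0 0 0 0 0 0.036; 0 0 0 0 0 0 0.036; 0 0 0 0 0 0 0.036; 0 0 0 0 0 0 0.036"

```text
t: 22.2
eef_pos: [0.4421, 0.2107, 0.346]
ee_rot: [3.14, 0.0, -1.86]
force: [-0.6, -0.9, -0.2]
width: 0.036
gripper_force: 0.0
```

Call:
move_arm:
  rows: "0 0 0 0 0 0 0.036; 0 0 0 0 0 0 0.036; 0 0 0 0 0 0 0.036; 0 0 0 0 0 0 0.036; 0 0 0 0 0 0 0.036; 0 0 0 0 0 0 0.036; 0 0 0 0 0 0 0.036; 0 0 0 0 0 0 0.036"

```text
t: 23.2
eef_pos: [0.4422, 0.2107, 0.346]
ee_rot: [3.14, 0.0, -1.86]
force: [-0.3, -0.4, -0.8]
width: 0.0359
gripper_force: 0.0
```

Run:
```python
from h import *
f=[cv2.cvtColor(arm.grab_frame("side")[0],cv2.COLOR_BGR2GRAY)[172:210,240:278].astype(np.float32) for _ in range(8)]
print([np.round(cv2.phaseCorrelate(f[0],g)[0],2).tolist() for g in f[1:]])
```

```text
[[0.05, 0.02], [0.03, 0.04], [0.03, 0.02], [0.0, 0.01], [-0.03, -0.02], [-0.0, 0.07], [0.02, 0.04]]
```

It hangs still.

```bash
python3 -c "
from station import arm
print(arm.job_done())"
```

```text
the job is handed in; nothing more can be done
None
```

The pail hangs by its bail from both prongs over the drip tray, upright and still, with all three collets inside and the gripper clear; none of the bystanders was seen to move, and the job was handed in at about 24 s (no verdict was returned).

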